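# Press the paint tin lids home, smallest first

### The arm

A 6-joint arm with a two-finger parallel gripper is mounted at the origin on the work surface. World frame = base frame: x ahead of the robot, y to its left, z up, the work surface at z = 0. Lengths are in mm, angles in rad, forces in N, time in s.
With the tool pointing down it reaches from about 400 to 925 mm from the base axis. Payload 12.5 kg.
Tool frame: the origin (TCP) lies between the finger pads; the fingertips stand env.tip_extent ahead of it and the grasp point (between the pads) lies 11 mm behind it (env.tip_extent is the distance from the TCP to the fingertips, in mm); z points along the fingers, y is the line along which they close (so a half turn about z gives the same grasp; the last joint's range is limited). The gripper opens to 95 mm and grips with 3 to 60 N. Pads are 20 mm wide; open, the fingers measure 119 mm over their backs; the gripper's body (75 mm by 180 mm) begins 59 mm behind the grasp point.
Start: joints at [-1.274, 0.491, 1.559, -0, 1.092, -0.106], TCP at [245.021, -574.987, 222.661] pointing down, gripper open.
Joint ranges: [-3.1, 3.1], [-0.84, 2.19], [0.05, 2.79], [-1.13, 4.28], [0.06, 2.93], [-2.69, 2.69]. Speed limits (rad/s): [2.22, 2.22, 2.79, 3.14, 3.14, 3.14].

### API

Orientations are given as [roll, pitch, yaw] about the fixed x, y, z axes, in that order (R = Rz(yaw) Ry(pitch) Rx(roll)).
In Python, from cell import env gives the robot as it stands.
- The arm moves only by the tool carry_out, never from a script. Its argument "motion" is a list of rows, each a list of 5 numbers: the shift along the tool's x, y, z in mm, then the turn about the tool's z in degrees, then the closure, from 0 (fully open) to 1 (shut). A call has 1 to 12 rows; each row shifts and turns the commanded pose from where the row before left it, along the tool's axes as they then stand; what a row does not reach is not made up. A row lasts 1/10 s, in which the tool goes at most 50 mm and 8.59 degrees, less where a joint would pass 70% of its speed; a pose out of reach is approached as far as the arm can. A call with a gripper value outside its range is refused whole. The fingers move at their own pace and stop on an object; the grip force is fixed at half the most. Time passes only in rows, so rows that do not move let the fingers close. It gives the time, the measured TCP pose, the force, the opening and the grip force at its end, in the units of the state.
- env.state(): the state, without advancing time (a new reading comes with each control period).
- env.read_camera(name): name is "scene" or "top"; returns a dict with "color" (420x560x3 uint8, red, green, blue), "K" (3x3 intrinsics, pixels), "R" (3x3) and "t" (3): a world point X has camera coordinates R X + t. Camera axes: x right, y down, z forward; pixel columns grow to the right and rows downward; lengths in mm; the calibration is good to about 2 mm. A picture is of the moment at which its call begins. There is no depth.
- env.job_done(): hands the job in; it is judged then, once.
The state is a dict: "t": time; "joints": joint angles; "qvel": joint speeds; "tau": joint torques, N m; "eef_pos": TCP position; "tcp_rot": TCP orientation; "ft_force": force on the tool from outside, world axes, zero at the start; "moment": the same for the moment, N m; "opening": opening from 0.0 (shut) to 1.0 (fully open); "grip_force": force on a finger pad.
Only numpy, scipy, OpenCV 4.12 (cv2) and the standard library are available. Lean on these libraries where they do the work, as an engineer would, in place of code of your own. Each camera call takes 0.05 s, during which the arm holds its last target. There are 200 camera calls.

### The job

The mixing is done and the lids are sitting loose on the three paint tins: with the fingertips, gently press each lid down in its middle until it is fully home, the smallest tin first, then the middle one, then the largest, not starting on a lid until the one before is home. Do not lean hard on the lids, do not lift, tip or shift the tins, and leave the cup, spray can, screwdriver and tape roll where they are.

Things in the scene. Friction and masses are not known exactly. Their poses are not given: they have to be found in the camera images.
- tin_small: the small paint tin: upright round steel tin with a paper label, 56 mm in diameter, 70 mm high to its rim, without its lid; loose on the bench, about 0.35 kg (may vary by a quarter). Origin: centre of its underside; z up.
- lidtop_small (a point): top middle of the small tin's lid: a 54 mm steel disc, 4 mm thick, with a raised flat panel 38 mm across in its middle, 6 mm higher. The panel is springy: it gives 1 mm per 2.5 N, 6 mm at most, and comes back; this point follows the lid, not that give. It is 92 mm above the bench with the lid fully up, 80 mm with the lid home.
- lid_small (a joint): how far the small tin's lid is pressed in, m: 0 = standing 12 mm proud of the rim, 0.012 = fully home on the rim. It starts between 0 and 0.003. It moves straight down against friction of about 4 N and stays where it is left; at 0.012 it stops hard, and only the springy middle still gives.
- tin_middle: the middle paint tin: upright round steel tin with a paper label, 72 mm in diameter, 85 mm high to its rim, without its lid; loose on the bench, about 0.55 kg (may vary by a quarter). Origin: centre of its underside; z up.
- lidtop_middle (a point): top middle of the middle tin's lid: a 70 mm steel disc, 4 mm thick, with a raised flat panel 54 mm across in its middle, 6 mm higher. The panel is springy: it gives 1 mm per 2.5 N, 6 mm at most, and comes back; this point follows the lid, not that give. It is 107 mm above the bench with the lid fully up, 95 mm with the lid home.
- lid_middle (a joint): how far the middle tin's lid is pressed in, m: 0 = standing 12 mm proud of the rim, 0.012 = fully home on the rim. It starts between 0 and 0.003. It moves straight down against friction of about 4 N and stays where it is left; at 0.012 it stops hard, and only the springy middle still gives.
- tin_large: the large paint tin: upright round steel tin with a paper label, 90 mm in diameter, 100 mm high to its rim, without its lid; loose on the bench, about 0.85 kg (may vary by a quarter). Origin: centre of its underside; z up.
- lidtop_large (a point): top middle of the large tin's lid: a 88 mm steel disc, 4 mm thick, with a raised flat panel 72 mm across in its middle, 6 mm higher. The panel is springy: it gives 1 mm per 2.5 N, 6 mm at most, and comes back; this point follows the lid, not that give. It is 122 mm above the bench with the lid fully up, 110 mm with the lid home.
- lid_large (a joint): how far the large tin's lid is pressed in, m: 0 = standing 12 mm proud of the rim, 0.012 = fully home on the rim. It starts between 0 and 0.003. It moves straight down against friction of about 4 N and stays where it is left; at 0.012 it stops hard, and only the springy middle still gives.
- cup: bystander: white plastic mixing cup, 72 mm across, 95 mm high, loose. Origin: centre of its underside.
- spray: bystander: small spray can, 52 mm in diameter, 125 mm high, with a narrower black cap, loose. Origin: centre of its underside.
- driver: bystander: screwdriver lying on the bench, 200 mm long and 26 mm thick, along its x axis with the handle at -x, loose. Origin: the middle of its underside.
- tape: bystander: roll of masking tape lying flat, 90 mm across, 24 mm high, loose. Origin: centre of its underside.
There are look-alikes about, which are no part of the job. Leave any purple, red or yellow look-alike of the tin_small alone.

How it is judged:
By the outcome, as a careful person would: the job done as asked, in the order asked, and still so for the second after the job is handed in, with the robot touching nothing.
It also fails if it takes over 48 s, if anything falls off the work surface, if the arm or the gripper's body presses on something with over 40 N, if the wrist force passes 120 N, or if a joint passes its speed limit or range.

## Working session

There is one attempt and no reset: what is moved stays moved. The work goes in short steps, Python scripts to look and compute and a tool call to move; the robot and the scene stay as the last step left them, time stands still between calls to the robot, and variables do not carry over. Pictures are saved under pics/ and viewed, at most 10 in all, crops included, and the job is handed in when it is done.

Besides the shell and the picture viewer there is one more tool, called after ">>>" as name(argument=value, ...), one argument or row to a line, values as JSON. carry_out: Moves the arm, as the interface text tells. Its arguments: {"type":"object","properties":{"motion":{"type":"array"}},"required":["motion"]}

```bash
mkdir -p pics
python3 - <<'E'
from cell import env
import cv2,json
for n in("scene","top"):
    d=env.read_camera(n); cv2.imwrite(f"pics/{n}0.png",d["color"][:,:,::-1])
    print(n,d["K"].round(1).tolist(),d["R"].round(4).tolist(),d["t"].round(1).tolist())
print(env.tip_extent); print(env.state())
E
```

```text
scene [[393.6, 0.0, 284.7], [0.0, 393.6, 209.8], [0.0, 0.0, 1.0]] [[0.302, 0.9533, -0.0054], [0.7501, -0.2411, -0.6158], [-0.5883, 0.1819, -0.7879]] [-159.4, -359.7, 1348.5]
top [[391.9, 0.0, 283.1], [0.0, 391.9, 212.2], [0.0, 0.0, 1.0]] [[0.186, -0.9825, 0.0058], [-0.9567, -0.1825, -0.227], [0.2241, 0.0367, -0.9739]] [-105.3, 581.9, 882.9]
8.0
{'t': 0.1, 'joints': array([-1.27358672e+00,  4.91507683e-01,  1.55939671e+00,  8.57525864e-06,
        1.09167416e+00, -1.05554732e-01]), 'qvel': array([ 0.00141062, -0.0019349 , -0.00317514,  0.00090311,  0.00097475,
        0.00075336]), 'tau': array([ 2.34757594e-03, -6.13624191e+01, -2.58605164e+01,  6.93828310e-02,
        4.70069284e-02, -6.36017216e-05]), 'eef_pos': array([ 244.96566483, -574.77148956,  222.11213002]), 'tcp_rot': array([-3.14061304e+00, -1.11436682e-04,  4.02760323e-01]), 'ft_force': array([-0.12159066, -0.06970085,  0.06915821]), 'moment': array([ 0.03250728, -0.02305868, -0.00665387]), 'grip_force': 0.0, 'opening': 1.0001050418298256}
```

View pics/scene0.png

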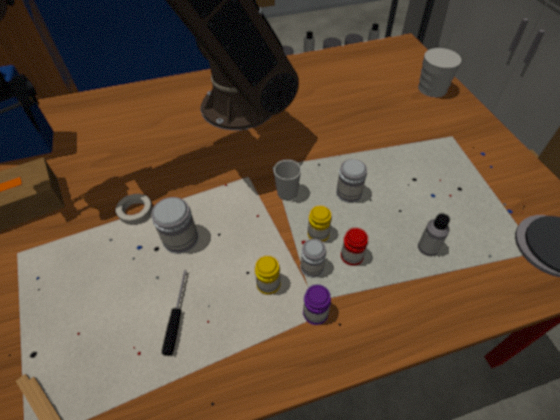

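View pics/top0.png

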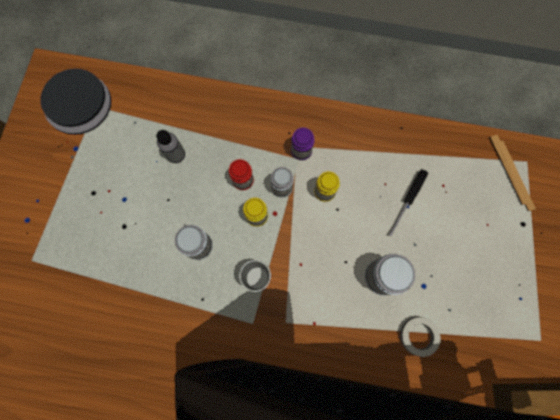

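The scene view shows the silver tins: large (173,225), small (314,257), middle (352,180). In the top view they are at small (282,180), middle (190,240) and large (395,273). I'll zoom in on the lids next.

Run:
```python
import cv2,numpy as np
s=cv2.imread("pics/scene0.png");t=cv2.imread("pics/top0.png")
def c(im,u,v,r=32): return cv2.resize(im[v-r:v+r,u-r:u+r],(266,266),interpolation=cv2.INTER_CUBIC)
rows=[np.hstack([c(s,314,252),c(s,352,175),c(s,173,218)]),np.hstack([c(t,282,180),c(t,190,240),c(t,395,273)])]
cv2.imwrite("pics/crop.png",np.clip(np.vstack(rows).astype(float)*1.3,0,255).astype(np.uint8))
```

```text
(no output)
```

View pics/crop.png

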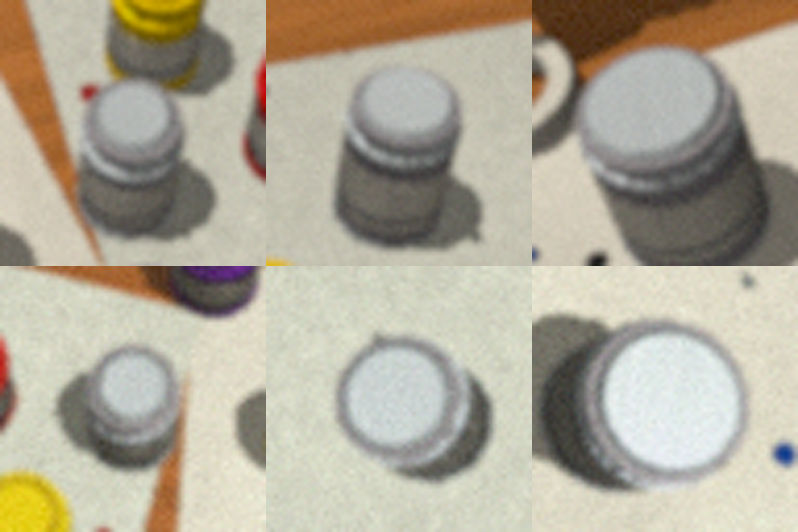

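The crop shows each silver lid's brighter raised panel clearly in both views. I'll segment the panels and triangulate.

```bash
cat > loc.py <<'E'
import cv2,numpy as np
from cell import env
def ray(d,u,v):
    r=d["R"].T@np.linalg.solve(d["K"],[u,v,1]); return -d["R"].T@d["t"], r/np.linalg.norm(r)
def panel(im,u,v,tol,r=32):
    g=cv2.GaussianBlur(cv2.cvtColor(im[v-r:v+r,u-r:u+r],cv2.COLOR_RGB2GRAY),(0,0),.8)
    g=cv2.resize(g,None,fx=8,fy=8,interpolation=cv2.INTER_CUBIC); m=np.zeros((g.shape[0]+2,)*2,np.uint8)
    ref=int(np.median(g[r*8-24:r*8+24,r*8-24:r*8+24])); b=((g>ref-tol)*255).astype(np.uint8)
    n,l=cv2.connectedComponents(b); k=(l==l[r*8,r*8]).astype(np.uint8)
    c=max(cv2.findContours(k,0,1)[0],key=cv2.contourArea); e=cv2.fitEllipse(cv2.convexHull(c))
    return (e[0][0]+.5)/8-.5+u-r,(e[0][1]+.5)/8-.5+v-r,e[1][1]/8,e[1][0]/8
def tri(a,ua,b,ub):
    (o1,d1),(o2,d2)=ray(a,*ua),ray(b,*ub)
    s=np.linalg.lstsq(np.c_[d1,-d2],o2-o1,rcond=None)[0]; p,q=o1+s[0]*d1,o2+s[1]*d2
    return (p+q)/2,np.linalg.norm(p-q)
def plane(d,uv,z):
    o,r=ray(d,*uv); return o+r*(z-o[2])/r[2]
E
python3 - <<'E'
from loc import *
S,T=env.read_camera("scene"),env.read_camera("top")
for n,s,t,z in(("small",(314,248),(282,176),91),("mid",(353,167),(189,239),106),("large",(169,208),(395,273),121)):
    for tol in(18,25):
        a,b=panel(S["color"],*s,tol),panel(T["color"],*t,tol)
        X,e=tri(S,a[:2],T,b[:2])
        print(n,tol,np.round(a,1),np.round(b,1),X.round(1),e.round(1),plane(S,a[:2],z)[:2].round(1),plane(T,b[:2],z)[:2].round(1))
E
```

```text
small 18 [313.4 247.   16.3  14.5] [281.6 176.3  14.7  14.1] [672.5  23.5  90.3] 1.9 [672.8  22.4] [672.5  24.4]
small 25 [306.1 211.6 101.9  39.2] [281.7 176.3  15.6  15.2] [641.   15.6 185.3] 6.1 [572.9  40.3] [672.6  24.2]
mid 18 [ 858.   133.8 1262.5   76.5] [188.7 239.   23.1  22. ] [731.8 164.3 607.9] 635.2 [ 793.1 1573.8] [480.3 203.7]
mid 25 [1424.7   86.5 2415.1  100.9] [188.8 239.   23.9  22.8] [763.   46.6 752.6] 709.2 [1172.9 3449.2] [480.4 203.6]
large 18 [168.8 210.   31.9  23.2] [396.3 273.3  32.2  29.9] [ 490.1 -269.9  117.8] 2.0 [ 492.5 -270.5] [ 489.8 -268. ]
large 25 [189.3 209.3  74.3  33.5] [396.4 273.3  32.9  30.7] [ 494.  -246.3  118.6] 44.4 [ 505.  -224.8] [ 489.7 -268.1]
```

Run:
```python
from loc import *
S,T=env.read_camera("scene"),env.read_camera("top")
for n,s,t in(("mid",(353,167),(189,239)),("large",(169,210),(396,273)),("small",(314,248),(282,176))):
    for tol in(8,11,14):
        a,b=panel(S["color"],*s,tol),panel(T["color"],*t,18)
        X,e=tri(S,a[:2],T,b[:2]); print(n,tol,np.round(a,1),X.round(1),e.round(1))
```

```text
mid 8 [729.7 145.1 996.   69. ] [703.9 218.1 512.9] 580.2
mid 11 [1445.4   85.2 2453.   100.6] [763.2  44.3 754.7] 710.3
mid 14 [ 988.1  123.1 1527.2   82.3] [746.9 123.  666.9] 666.9
large 8 [168.9 209.9  30.1  21.6] [ 490.  -269.7  118.1] 1.8
large 11 [168.9 209.9  30.7  22.2] [ 490.  -269.8  118. ] 1.8
large 14 [168.8 209.9  31.2  22.6] [ 490.  -269.8  117.9] 1.9
small 8 [313.6 246.9  14.7  12.5] [672.5  23.7  90.4] 1.4
small 11 [313.5 246.9  15.2  13.1] [672.5  23.6  90.3] 1.6
small 14 [313.5 247.   15.7  13.7] [672.5  23.6  90.3] 1.7
```

```bash
cat >> loc.py <<'E'
def to(X):
    s=env.state(); y=s["tcp_rot"][2]; d=np.asarray(X[:2])-s["eef_pos"][:2]
    print("t",round(s["t"],2),"pos",s["eef_pos"].round(1),"rot",s["tcp_rot"].round(3),"F",s["ft_force"].round(1),"open",round(s["opening"],2),
     "tool dx,dy",(d@[np.cos(y),np.sin(y)]).round(1),(d@[np.sin(y),-np.cos(y)]).round(1))
E
python3 - <<'E'
from loc import *
S,T=env.read_camera("scene"),env.read_camera("top")
for n,a in(("hand",(353.2,167.4)),):
    b=panel(T["color"],189,239,18); print(tri(S,a,T,b[:2]),plane(S,a,106),plane(T,b[:2],106))
to((672.5,23.6))
E
```

```text
(array([480.55354883, 203.69715865, 101.03868628]), np.float64(2.533175288415289)) [484.77336318 199.7720111  106.        ] [480.33260183 203.6609944  106.        ]
t 0.4 pos [ 245.  -575.   222.6] rot [-3.142 -0.     0.403] F [-0.3  0.8  0.2] open 1.0 tool dx,dy 627.9 -383.1
```

>>> carry_out(
  motion=[
    [0,0,0,0,1],
    [20,-12,0,0,1],
    [26,-16,0,0,1],
    [26,-16,0,0,1],
    [26,-16,0,0,1],
    [26,-16,0,0,1],
    [26,-16,0,0,1],
    [26,-16,0,0,1],
    [26,-16,0,0,1],
    [26,-16,0,0,1],
    [26,-16,0,0,1],
    [26,-16,0,0,1],
  ],
)

```text
t: 1.6
eef_pos: [435.8, -305.9, 222.8]
tcp_rot: [3.141, -0.0, 0.403]
ft_force: [-0.3, 0.4, -0.2]
opening: 0.05
grip_force: 0.0
```

>>> carry_out(
  motion=[
    [29,-17.5,0,0,1],
    [29,-17.5,0,0,1],
    [29,-17.5,0,0,1],
    [29,-17.5,0,0,1],
    [29,-17.5,0,0,1],
    [29,-17.5,0,0,1],
    [29,-17.5,0,0,1],
    [29,-17.5,0,0,1],
    [29,-17.5,0,0,1],
    [29,-17.5,0,0,1],
    [27,-17.5,0,0,1],
    [20,-12,0,0,1],
  ],
)

```text
t: 2.8
eef_pos: [665.9, 15.1, 222.5]
tcp_rot: [-3.142, -0.0, 0.404]
ft_force: [0.1, -0.9, -0.4]
opening: 0.005
grip_force: 0.0
```

```bash
python3 -c "
from loc import *
to((672.5,23.6))"
```

```text
t 2.8 pos [665.9  15.1 222.5] rot [-3.142 -0.     0.404] F [ 0.1 -0.9 -0.4] open 0.0 tool dx,dy 9.5 -5.2
```

>>> carry_out(
  motion=[
    [9.5,-5.5,0,0,1],
    [0,0,15,0,1],
    [0,0,20,0,1],
    [0,0,20,0,1],
    [0,0,20,0,1],
    [0,0,20,0,1],
    [0,0,15,0,1],
    [0,0,5,0,1],
    [0,0,0,0,1],
  ],
)

```text
t: 3.7
eef_pos: [671.5, 21.8, 107.2]
tcp_rot: [-3.141, 0.001, 0.403]
ft_force: [0.3, 0.1, 0.5]
opening: 0.005
grip_force: 0.0
```

```bash
python3 -c "
from loc import *
to((672.5,23.6))
for n in('scene','top'): exec(n+'=env.read_camera(n)[\"color\"]')
c=lambda i,u,v,r=50:cv2.resize(i[v-r:v+r,u-r:u+r],(400,400),interpolation=2)
cv2.imwrite('pics/s1.png',np.hstack([c(scene,314,247),c(top,282,176)])[:,:,::-1])"
```

```text
t 3.7 pos [671.5  21.8 107.2] rot [-3.141e+00  1.000e-03  4.030e-01] F [0.3 0.1 0.5] open 0.0 tool dx,dy 1.6 -1.3
```

View pics/s1.png

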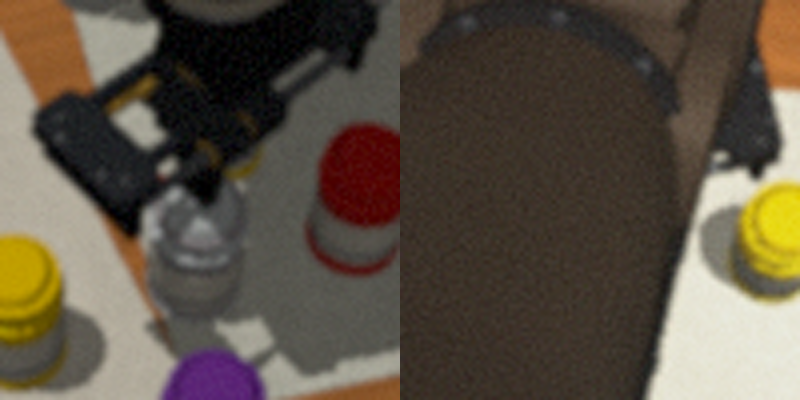

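The tips are just above the middle of the panel, at about (200,195) in the left crop. The look-alikes are clear of the hand.

>>> carry_out(
  motion=[
    [1.5,-1.5,0,0,1],
    [0,0,4,0,1],
    [0,0,2,0,1],
    [0,0,2,0,1],
    [0,0,2,0,1],
    [0,0,1,0,1],
    [0,0,1,0,1],
    [0,0,1,0,1],
    [0,0,1,0,1],
    [0,0,0,0,1],
  ],
)

```text
t: 4.8
eef_pos: [672.4, 24.0, 93.5]
tcp_rot: [3.142, 0.0, 0.403]
ft_force: [-1.2, 0.8, 3.2]
opening: 0.005
grip_force: 1.7
```

>>> carry_out(
  motion=[
    [0,0,1,0,1],
    [0,0,1,0,1],
    [0,0,1,0,1],
    [0,0,1,0,1],
    [0,0,1,0,1],
    [0,0,1,0,1],
    [0,0,0,0,1],
    [0,0,0,0,1],
  ],
)

```text
t: 5.6
eef_pos: [672.4, 24.0, 87.5]
tcp_rot: [3.142, 0.0, 0.403]
ft_force: [-0.2, 0.4, 3.0]
opening: 0.004
grip_force: 1.5
```

>>> carry_out(
  motion=[
    [0,0,1,0,1],
    [0,0,0,0,1],
    [0,0,0,0,1],
  ],
)

```text
t: 5.9
eef_pos: [672.4, 24.0, 86.7]
tcp_rot: [3.142, 0.0, 0.403]
ft_force: [-1.2, 0.9, 4.1]
opening: 0.005
grip_force: 2.0
```

>>> carry_out(
  motion=[
    [0,0,1,0,1],
    [0,0,0,0,1],
    [0,0,0,0,1],
  ],
)

```text
t: 6.2
eef_pos: [672.5, 24.0, 85.8]
tcp_rot: [3.141, -0.0, 0.403]
ft_force: [-2.5, 1.0, 5.9]
opening: 0.004
grip_force: 3.0
```

>>> carry_out(
  motion=[
    [0,0,1,0,1],
    [0,0,0,0,1],
    [0,0,0,0,1],
  ],
)

```text
t: 6.5
eef_pos: [672.5, 24.0, 85.0]
tcp_rot: [3.141, -0.0, 0.403]
ft_force: [-3.0, 1.9, 8.3]
opening: 0.006
grip_force: 4.0
```

>>> carry_out(
  motion=[
    [0,0,-1,0,1],
    [0,0,-2,0,1],
    [0,0,-5,0,1],
    [0,0,-12,0,1],
    [0,0,-20,0,1],
    [0,0,-25,0,1],
    [0,0,-25,0,1],
    [0,0,-15,0,1],
    [-5,-12,-5,0,1],
    [-12,-28,0,0,1],
    [-12,-28,0,0,1],
    [-12,-28,0,0,1],
  ],
)

```text
t: 7.7
eef_pos: [595.2, 97.3, 194.2]
tcp_rot: [-3.141, 0.001, 0.403]
ft_force: [0.1, 0.2, 0.0]
opening: 0.003
grip_force: 0.0
```

>>> carry_out(
  motion=[
    [-12,-28,0,0,1],
    [-12,-28,0,0,1],
    [-12,-28,0,0,1],
    [-12,-28,0,0,1],
    [-10,-20,0,0,1],
    [-6,-11,0,0,1],
    [0,0,0,0,1],
    [0,0,0,0,1],
  ],
)

```text
t: 8.5
eef_pos: [482.4, 202.6, 194.6]
tcp_rot: [3.141, -0.0, 0.403]
ft_force: [0.8, 0.0, -0.5]
opening: 0.007
grip_force: 0.0
```

Run:
```python
from loc import *
to((481.5,203))
S=env.read_camera("scene"); i=S["color"]
c=lambda u,v,r=40:cv2.resize(i[v-r:v+r,u-r:u+r],(400,400),interpolation=2)
cv2.imwrite('pics/m1.png',np.hstack([c(353,167),c(314,250)])[:,:,::-1])
```

```text
t 8.5 pos [482.4 202.6 194.6] rot [ 3.141 -0.     0.403] F [ 0.8  0.  -0.5] open 0.01 tool dx,dy -0.7 -0.8
```

View pics/m1.png

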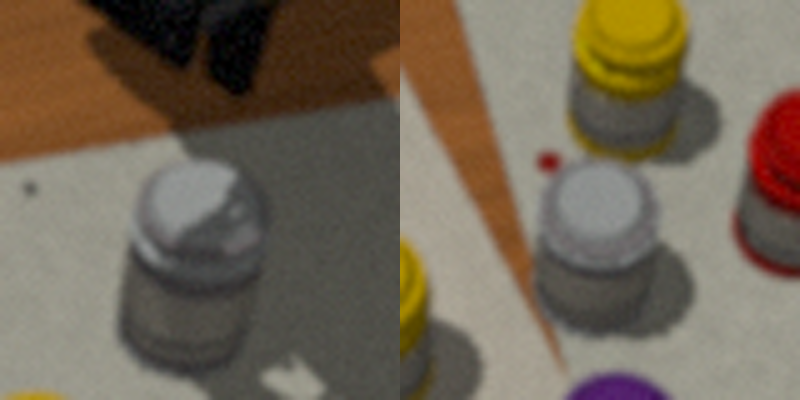

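The right crop shows the small lid sitting on its rim at about (600,205), with no gap, and the tin in place. The left crop shows the middle lid still proud at about (200,205), with the tips above it.

>>> carry_out(
  motion=[
    [-0.5,-0.5,12,0,1],
    [0,0,20,0,1],
    [0,0,20,0,1],
    [0,0,15,0,1],
    [0,0,6,0,1],
    [0,0,2,0,1],
    [0,0,2,0,1],
    [0,0,2,0,1],
    [0,0,1,0,1],
    [0,0,1,0,1],
    [0,0,1,0,1],
    [0,0,0,0,1],
  ],
)

```text
t: 9.75
eef_pos: [481.6, 203.0, 112.7]
tcp_rot: [3.141, -0.0, 0.403]
ft_force: [0.7, -0.3, 0.5]
opening: 0.002
grip_force: 0.2
```

>>> carry_out(
  motion=[
    [0,0,1,0,1],
    [0,0,1,0,1],
    [0,0,1,0,1],
    [0,0,1,0,1],
    [0,0,1,0,1],
    [0,0,1,0,1],
    [0,0,1,0,1],
    [0,0,1,0,1],
    [0,0,1,0,1],
    [0,0,1,0,1],
    [0,0,0,0,1],
    [0,0,0,0,1],
  ],
)

```text
t: 10.95
eef_pos: [481.5, 203.0, 102.6]
tcp_rot: [3.142, -0.0, 0.403]
ft_force: [0.8, 0.9, 2.9]
opening: 0.007
grip_force: 1.5
```

>>> carry_out(
  motion=[
    [0,0,1,0,1],
    [0,0,0,0,1],
    [0,0,0,0,1],
  ],
)

```text
t: 11.25
eef_pos: [481.6, 203.0, 101.6]
tcp_rot: [3.141, -0.0, 0.403]
ft_force: [1.0, 1.4, 3.1]
opening: 0.007
grip_force: 2.0
```

>>> carry_out(
  motion=[
    [0,0,1,0,1],
    [0,0,0,0,1],
    [0,0,0,0,1],
  ],
)

```text
t: 11.55
eef_pos: [481.6, 203.0, 100.7]
tcp_rot: [3.141, -0.0, 0.403]
ft_force: [-0.3, 0.9, 6.7]
opening: 0.004
grip_force: 3.1
```

>>> carry_out(
  motion=[
    [0,0,1,0,1],
    [0,0,0,0,1],
    [0,0,0,0,1],
  ],
)

```text
t: 11.85
eef_pos: [481.6, 203.0, 99.9]
tcp_rot: [3.141, -0.0, 0.403]
ft_force: [-0.5, -0.0, 8.4]
opening: 0.006
grip_force: 4.1
```

>>> carry_out(
  motion=[
    [0,0,-1,0,1],
    [0,0,-2,0,1],
    [0,0,-5,0,1],
    [0,0,-12,0,1],
    [0,0,-20,0,1],
    [0,0,-25,0,1],
    [0,0,-20,0,1],
    [0,0,-15,0,1],
    [-5,14,0,0,1],
    [-11,27,0,0,1],
    [-11,27,0,0,1],
    [-11,27,0,0,1],
  ],
)

```text
t: 13.05
eef_pos: [483.1, 98.9, 199.2]
tcp_rot: [-3.141, 0.001, 0.403]
ft_force: [1.2, 0.4, 0.5]
opening: 0.005
grip_force: 0.0
```

>>> carry_out(
  motion=[
    [-11,27,0,0,1],
    [-11,27,0,0,1],
    [-11,27,0,0,1],
    [-11,27,0,0,1],
    [-11,27,0,0,1],
    [-11,27,0,0,1],
    [-11,27,0,0,1],
    [-11,27,0,0,1],
    [-11,27,0,0,1],
    [-11,27,0,0,1],
    [-11,27,0,0,1],
    [0,0,0,0,1],
  ],
)

```text
t: 14.25
eef_pos: [488.0, -223.2, 198.9]
tcp_rot: [-3.141, 0.001, 0.4]
ft_force: [0.4, 1.1, 0.2]
opening: 0.003
grip_force: 0.0
```

Run:
```python
from loc import *
to((490,-269.8))
S=env.read_camera("scene"); i=S["color"]
c=lambda u,v,r=40:cv2.resize(i[v-r:v+r,u-r:u+r],(400,400),interpolation=2)
cv2.imwrite('pics/l1.png',np.hstack([c(353,167),c(173,215)])[:,:,::-1])
```

```text
t 14.25 pos [ 488.  -223.2  198.9] rot [-3.141e+00  1.000e-03  4.000e-01] F [0.4 1.1 0.2] open 0.0 tool dx,dy -16.3 43.7
```

View pics/l1.png

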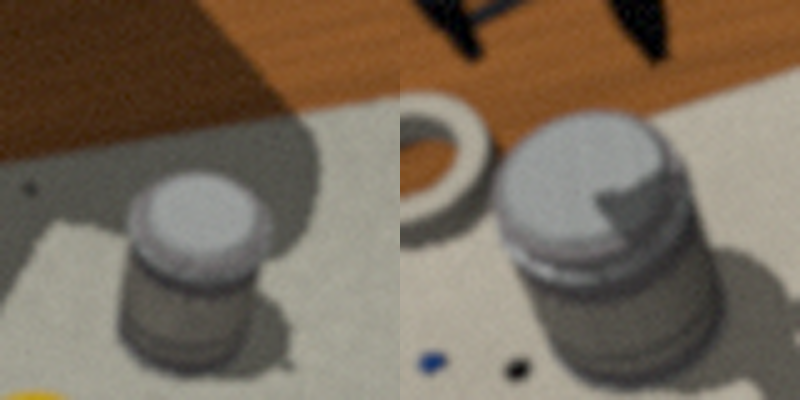

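The middle lid is home, with no gap in the left crop at about (200,230). The large lid still stands proud in the right crop at about (590,180).

>>> carry_out(
  motion=[
    [-8,20,0,0,1],
    [-6,17,0,0,1],
    [-2,6.5,0,0,1],
    [0,0,10,0,1],
    [0,0,20,0,1],
    [0,0,20,0,1],
    [0,0,10,0,1],
    [0,0,5,0,1],
    [0,0,2,0,1],
    [0,0,2,0,1],
    [0,0,0,0,1],
    [0,0,0,0,1],
  ],
)

```text
t: 15.5
eef_pos: [491.4, -266.4, 131.1]
tcp_rot: [3.141, -0.0, 0.403]
ft_force: [0.1, -0.3, 0.2]
opening: 0.006
grip_force: 0.0
```

>>> carry_out(
  motion=[
    [-2.5,2.5,0,0,1],
    [0,0,0,0,1],
    [0,0,2,0,1],
    [0,0,1,0,1],
    [0,0,1,0,1],
    [0,0,1,0,1],
    [0,0,1,0,1],
    [0,0,1,0,1],
    [0,0,1,0,1],
    [0,0,1,0,1],
    [0,0,0,0,1],
  ],
)

```text
t: 16.6
eef_pos: [489.9, -269.6, 121.5]
tcp_rot: [3.141, 0.0, 0.403]
ft_force: [-1.1, -1.2, 3.4]
opening: 0.001
grip_force: 1.7
```

>>> carry_out(
  motion=[
    [0,0,1,0,1],
    [0,0,1,0,1],
    [0,0,1,0,1],
    [0,0,1,0,1],
    [0,0,1,0,1],
    [0,0,0,0,1],
    [0,0,0,0,1],
  ],
)

```text
t: 17.3
eef_pos: [489.9, -269.6, 116.6]
tcp_rot: [3.141, 0.0, 0.403]
ft_force: [-1.7, -1.9, 4.1]
opening: 0.004
grip_force: 2.0
```

>>> carry_out(
  motion=[
    [0,0,1,0,1],
    [0,0,0,0,1],
    [0,0,0,0,1],
  ],
)

```text
t: 17.6
eef_pos: [489.9, -269.6, 115.8]
tcp_rot: [3.141, -0.0, 0.403]
ft_force: [-3.3, -1.7, 6.4]
opening: 0.006
grip_force: 3.0
```

>>> carry_out(
  motion=[
    [0,0,1,0,1],
    [0,0,0,0,1],
    [0,0,0,0,1],
  ],
)

```text
t: 17.9
eef_pos: [489.9, -269.6, 115.0]
tcp_rot: [3.141, -0.0, 0.403]
ft_force: [-2.3, 0.0, 8.4]
opening: 0.006
grip_force: 4.0
```

>>> carry_out(
  motion=[
    [0,0,-1,0,1],
    [0,0,-2,0,1],
    [0,0,-5,0,1],
    [0,0,-12,0,1],
    [0,0,-20,0,1],
    [0,0,-25,0,1],
    [0,0,-25,0,1],
    [0,0,-10,0,1],
    [-10,25,0,0,1],
    [-10,25,0,0,1],
    [-10,25,0,0,1],
    [0,0,0,0,1],
  ],
)

```text
t: 19.1
eef_pos: [491.5, -352.6, 214.1]
tcp_rot: [3.141, 0.0, 0.401]
ft_force: [-0.3, 0.1, 0.2]
opening: 0.005
grip_force: 0.0
```

Run:
```python
from loc import *
to((490,-269.8))
S=env.read_camera("scene"); i=S["color"]
cv2.imwrite('pics/end.png',cv2.resize(i,(784,588),interpolation=2)[:,:,::-1])
```

```text
t 19.1 pos [ 491.5 -352.6  214.1] rot [3.141 0.    0.401] F [-0.3  0.1  0.2] open 0.0 tool dx,dy 31.0 -76.9
```

View pics/end.png

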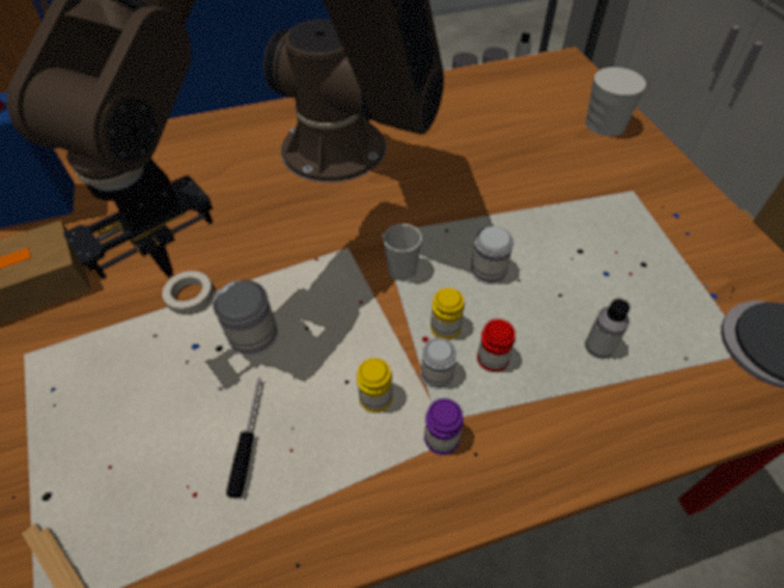

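All three lids look home: small (438,353), middle (493,242) and large (243,300). The tins and bystanders are where they were, and the arm is clear, so I'm handing in.

```bash
python3 -c "
from cell import env
print(env.job_done())"
```

```text
the job is handed in; nothing more can be done
None
```

I pressed all three lids home in order (small, middle, large), each with about 8 N of force; the tins and the other items showed no movement in the last picture, and the job was handed in at about 19 s with the arm clear.

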